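Ready the bundling clamp for a bundle of rootstocks

ROBOT

A 6-joint arm with a two-finger parallel gripper is mounted at the origin on the work surface. World frame = base frame: x ahead of the robot, y to its left, z up, the work surface at z = 0. Lengths are in m, angles in rad, forces in N, time in s.
With the tool pointing down it reaches from about 0.4 to 0.925 m from the base axis. Payload 3.4 kg.
Tool frame: the origin (TCP) lies midway between the tips of the shut fingers; the grasp point (between the pads) lies 19 mm behind it; z points along the fingers, y is the line along which they close (so a half turn about z gives the same grasp; the last joint's range is limited). The gripper opens to 85 mm and grips with 20 to 120 N. Pads are 22 mm wide; open, the fingers measure 114 mm over their backs; the gripper's body (76 mm by 85 mm) begins 54 mm behind the grasp point. The pads swing forward as they close: fully open they stand 13 mm farther back than shut.
Start: joints at [1.26, 0.307, 1.506, -0, 1.328, -0.073], TCP at [0.135, 0.559, 0.231] pointing down, gripper open.
Joint ranges: [-3.12, 3.12], [-1.05, 2.28], [0.14, 2.33], [-1.42, 4.57], [0.1, 2.73], [-2.68, 2.68]. Speed limits (rad/s): [2.57, 2.57, 3.14, 3.14, 3.14, 3.14].

INTERFACE

Orientations are given as a unit quaternion [x, y, z, w].
In Python, from plant import sense, get_image, camera_model, finish_job gives the robot as it stands.
- The arm moves only by the tool jog_arm, never from a script. Its argument "series" is a list of rows, each a list of 7 numbers: the shift along the world's x, y, z in m, then the turn, a rotation vector about the world's x, y, z in degrees, then the closure in counts, from 0 (fully open) to 255 (shut). A call has 1 to 10 rows; each row shifts and turns the commanded pose from where the row before left it; what a row does not reach is not made up. A row lasts 1/12 s, in which the tool goes at most 41.7 mm and 7.16 degrees, less where a joint would pass 70% of its speed; a pose out of reach is approached as far as the arm can. A call is refused whole if a number of a shift passes 0.0417 or a number of a turn 7.16, either way. A call with a gripper value outside its range is refused whole. The fingers move at their own pace and stop on an object; "squeeze" is the grip in N (left out, the last holds). Time passes only in rows, so rows that do not move let the fingers close. It gives the time, the measured TCP pose, the force, the opening and the grip force at its end, in the units of the state.
- sense(): the state, without advancing time (a new reading comes with each control period).
- get_image(name): name is "side" or "top"; returns the picture (400x640x3 uint8, red, green, blue); there is no depth.
- camera_model(name): a dict with "K" (3x3 intrinsics, pixels), "T" (4x4, takes a point from camera to world coordinates). Camera axes: x right, y up, looking along -z (the intrinsics and any distortion apply to the point x, -y, -z); pixel columns grow to the right and rows downward; lengths in m; the calibration is good to about 2 mm. A picture is of the moment at which its call begins. camera_model takes no time and is no camera call.
- finish_job(): hands the job in; it is judged then, once.
The state is a dict: "time_s": time; "joint_pos": joint angles; "dq": joint speeds; "effort": joint torques, N m; "eef_pos": TCP position; "tcp_rot": TCP orientation; "ft_force": force on the tool from outside, world axes, zero at the start; "ft_torque": the same for the moment, N m; "grip_width": finger opening in m; "grip_force": force on a finger pad.
Only numpy, scipy, OpenCV 4.12 (cv2) and the standard library are available. Lean on these libraries where they do the work, as an engineer would, in place of code of your own. Each camera call takes 0.05 s, during which the arm holds its last target. There are 200 camera calls.

TASK

Get the bundling clamp ready for a bundle of rootstocks. Hang the loose U-shaped jaw pad astride the clamp's back jaw bar, between its two ears and fully down, and let go of it; then pull the sprung front jaw open by its handle until its pointer stands level with the marker on the scale, and finish while still holding the handle there against the spring, so that the bundle can be laid in. The pad stays hanging on the bar, and the other loose things on the bench are left where they are.

Things in the scene. Friction and masses are not known exactly. Their poses are not given: they have to be found in the camera images.
- pad_center (a point): centre of the loose jaw pad: rigid black saddle of inverted-U section standing on its two legs on the bench. 30 mm wide (x), 80 mm long (y), 36 mm high; legs 5 mm thick, 30 mm deep; top web 6 mm thick; slot between the legs 20 mm wide, open below. The point lies 18 mm above the feet. z up. About 0.09 kg. Alike both ways round.
- back_jaw (a point): top of the clamp's fixed back jaw, mid-length: a level steel bar 12 mm thick (x), along y, top 95 mm and underside 65 mm above the bench. Green uprights at its ends, 69 mm from the middle, rise as ears 10 mm above it. Axes are the clamp's: x from front jaw to back jaw, y along the bar, z up. At rest the front jaw, a 132 mm long plate as high as the bar, stands 60 mm in front of it.
- handle (a point): pull handle of the sprung front jaw: centre of a level round black grip bar, 16 mm across, 100 mm long (y), 80 mm above the bench, 42 mm in front of the jaw plate (34 mm clear between; nothing at its height in front). Steel arms join its ends to the jaw. Axes as the clamp's; pull along -x. Moves with the jaw.
- jaw (a joint): travel of the front jaw and handle, m: 0 at rest, grows as the handle is pulled along the clamp's -x, end stop at 0.085. A spring pulls it back: about 5 N at rest, 80 N per metre more, so 8 to 11 N at the marker. It springs back at once when let go.
- pointer (a point): tip of the pointer, a thin upright dark steel fin (3 mm) that moves with the front jaw, on its +y end beside the scale; 70 mm above the bench. Axes as the clamp's. Pulling moves it along -x by the travel of joint jaw.
- mark (a point): tip of the thin upright fin (3 mm) of the marker, a small brass slider with a thumbscrew fixed on the aluminium scale strip at the clamp's +y side, 70 mm above the bench. It is set 35 to 70 mm along -x from the pointer's rest place; the pointer's fin passes 2.5 mm beside it. The two are level when the pointer's x equals the marker's x in the clamp's axes. Own axes as the clamp's. Fixed.
- tape: bystander, leave it: roll of white tape lying flat, 72 mm across, 26 mm high; origin at the middle of its underside.
- stone: bystander, leave it: sharpening stone on a wooden base, 50 x 100 x 26 mm (long side along its y); origin at the middle of its underside.
- tin: bystander, leave it: upright tin, 68 mm across, 60 mm high; origin at the middle of its underside.
- secateurs: bystander, leave it: secateurs lying flat, about 190 mm long, 22 mm high (long side along its x); origin at the middle of its underside.
- knife: bystander, leave it: open grafting knife lying flat, 170 mm long, 17 mm high (long side along its x); origin at the middle of its underside.
- spray: bystander, leave it: upright white bottle, 52 mm across, 140 mm high; origin at the middle of its underside.
Not all that is in view belongs to the job. Leave any purple or white look-alike of the part that bears pad_center alone.

How it is judged:
On the way, in this order (a step that is already met when the one before it is completed fails the run):
1. the pad hangs astride the back jaw bar, fully down, and is let go (z of pad_center in the frame of back_jaw between -0.017 and -0.007 m and x of pad_center in the frame of back_jaw between -0.009 and 0.009 m and y of pad_center in the frame of back_jaw between -0.032 and 0.032 m and angle between pad_center's own z axis and vertical below 0.12 rad and angle between the y axis of pad_center and the y axis of back_jaw, either way round below 0.2 rad and distance between the grasp point and pad_center above 0.05 m), for 0.3 s.
2. the front jaw is pulled open by the handle until the pointer is level with the marker (x of pointer in the frame of mark between -0.005 and 0.005 m and contact force between the fingers and jaw_c0 above 3 N and velocity of joint jaw between -0.01 and 0.01 m/s), for 0.3 s.
At the end, for the whole second after the job is handed in: The pad hangs astride the back jaw bar between the ears: its web on the bar (within 5 mm in height), upright within 0.12 rad, along the bar, with the gripper away from it (over 50 mm); and the fingers still hold the handle (over 3 N), the jaw at rest with its pointer within 5 mm of the marker (all of step 1 and all of step 2); the arm keeps its last pose, push and grip.
It fails at once if another loose thing on the bench is shifted by more than 30 mm (distance of any of tape, stone, tin, secateurs, knife, spray from where it was at the start of the episode above 0.03 m).
It also fails if it takes over 51 s, if anything falls off the work surface, if the arm or the gripper's body presses on something with over 40 N, if the wrist force passes 120 N, or if a joint passes its speed limit or range.

## Working session

There is one attempt and no reset: what is moved stays moved. The work goes in short steps, Python scripts to look and compute and a tool call to move; the robot and the scene stay as the last step left them, time stands still between calls to the robot, and variables do not carry over. Pictures are saved under pics/ and viewed, at most 10 in all, crops included, and the job is handed in when it is done.

Besides the shell and the picture viewer there is one more tool, called after "Request:" as name(argument=value, ...), one argument or row to a line, values as JSON. jog_arm: Moves the arm, as the interface text tells. Its arguments: {"type":"object","properties":{"series":{"type":"array","items":{"type":"array","items":{"type":"number"}}},"squeeze":{"type":"number"}},"required":["series"]}

```bash
mkdir -p pics
cat > h.py <<'E'
import numpy as np, cv2
from plant import *
def ray(n,u,v):
    m=camera_model(n);K=np.array(m["K"]);T=np.array(m["T"])
    d=m.get("dist",m.get("D"));p=np.array([[[u,v]]],float)
    p=cv2.undistortPoints(p,K,None if d is None else np.array(d,float))[0,0]
    return T[:3,3],T[:3,:3]@np.array([p[0],-p[1],-1])
def at(n,u,v,z):
    o,d=ray(n,u,v);return (o+d*(z-o[2])/d[2]).round(4)
def proj(n,P):
    m=camera_model(n);K=np.array(m["K"]);T=np.array(m["T"]);q=T[:3,:3].T@(np.array(P)-T[:3,3]);q=q*[1,-1,-1]
    d=m.get("dist",m.get("D"))
    return cv2.projectPoints(q[None],np.zeros(3),np.zeros(3),K,None if d is None else np.array(d,float))[0].ravel().round(1)
def save(n,f,crop=None,s=1):
    im=get_image(n)[...,::-1]
    if crop: a,b,c,d=crop; im=im[b:d,a:c]
    cv2.imwrite("pics/"+f,cv2.resize(im,None,fx=s,fy=s,interpolation=cv2.INTER_CUBIC))
E
python3 - <<'E'
from h import *
save("top","t0.png",s=1.25);save("side","s0.png",s=1.25)
print(camera_model("top"),camera_model("side"))
s=sense();print(s["tcp_rot"],s["eef_pos"],s["time_s"])
E
```

```text
{'K': array([[390.02915132,   0.        , 313.69845841],
       [  0.        , 390.02915132, 195.69170927],
       [  0.        ,   0.        ,   1.        ]]), 'T': array([[ 6.22204731e-02,  9.75010346e-01, -2.13268465e-01,
         2.17922741e-01],
       [-9.98061895e-01,  6.10044373e-02, -1.22846372e-02,
         1.18780563e-02],
       [ 1.03267435e-03,  2.13619485e-01,  9.76916398e-01,
         1.29182993e+00],
       [ 0.00000000e+00,  0.00000000e+00,  0.00000000e+00,
         1.00000000e+00]])} {'K': array([[511.67646063,   0.        , 327.70149944],
       [  0.        , 511.67646063, 195.38292128],
       [  0.        ,   0.        ,   1.        ]]), 'T': array([[ 0.88925892,  0.27419463, -0.3661091 , -0.07277448],
       [-0.45738969,  0.52668998, -0.71651402, -1.00736588],
       [-0.0036383 ,  0.80462101,  0.59377756,  0.95801973],
       [ 0.        ,  0.        ,  0.        ,  1.        ]])}
[ 1.18135102e-01  9.92997113e-01 -8.95024745e-04 -1.76655706e-04] [0.13472801 0.55836889 0.2304853 ] 0.1
```

View pics/t0.png

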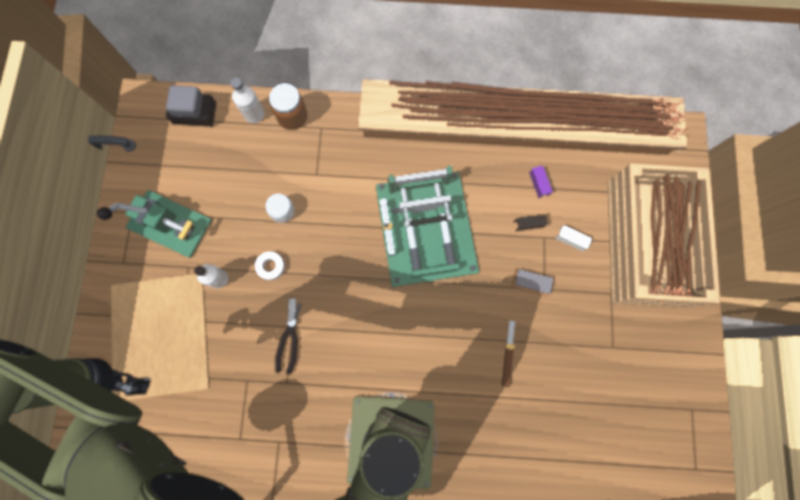

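View pics/s0.png

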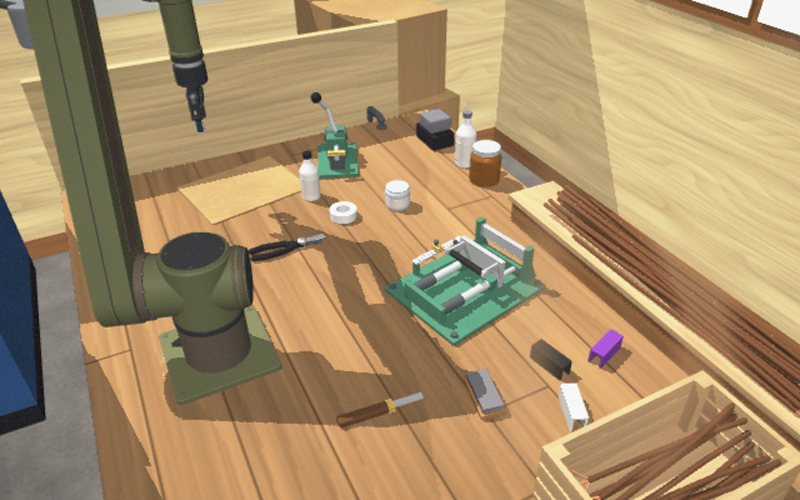

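Three saddles are in view in the top picture (800 px scale): black at (532,222), purple at (541,181) and white at (574,237). The black one fits the description, and the other two are look-alikes. The clamp is at (428,225), its back bar at (421,176) and the handle near (430,222). I'll confirm with enlarged crops.

Run:
```python
from h import *
save("top","t1.png",(295,125,485,245),4.2);save("side","s1.png",(305,165,515,315),3.8)
```

```text
(no output)
```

View pics/t1.png

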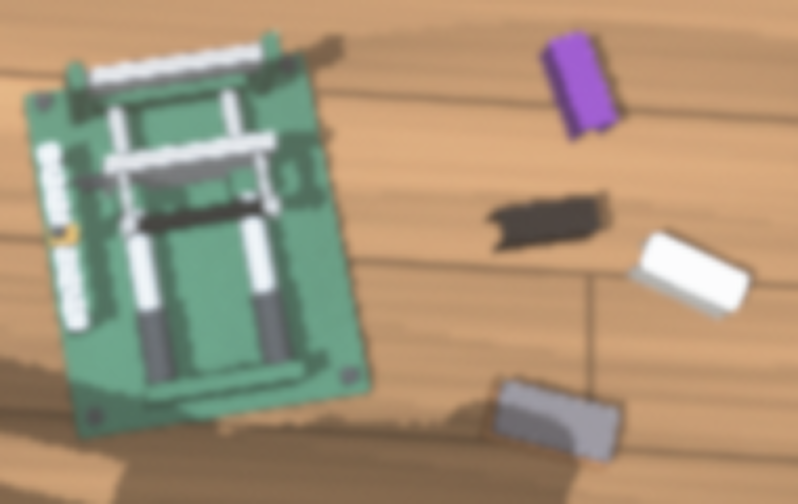

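View pics/s1.png

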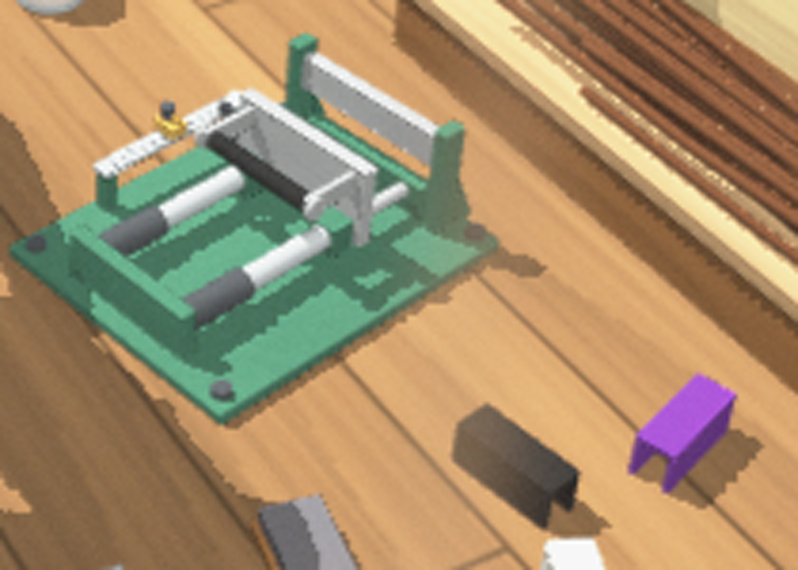

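Black is confirmed by the crops: a matt black inverted U in the side crop at (515,450), with the slot facing down. Its axis is nearly parallel to the bar. I'll measure now.

```bash
python3 - <<'E'
from h import *
T=lambda u,v,z:at("top",295+u/4.2,125+v/4.2,z)
S=lambda u,v,z:at("side",305+u/3.8,165+v/3.8,z)
def show(n,*a):
    print(n,*[x[:2] for x in a], 'ang of last-first',np.degrees(np.arctan2(*(a[0]-a[-1])[1::-1][::1])).round(1) if len(a)>1 else '')
show("bar T",T(92,76,.095),T(262,53,.095))
show("bar S",S(307,57,.095),S(436,130,.095))
show("ears T",T(77,70,.105),T(271,42,.105))
show("ears S",S(303,40,.105),S(450,127,.105))
show("jaw T",T(107,160,.095),T(273,138,.095))
show("jaw S",S(243,95,.095),S(372,172,.095))
show("handle T",T(140,218,.088),T(262,206,.088))
show("handle S",S(212,140,.084),S(310,200,.084))
show("pad T",T(492,210,.036),T(605,195,.036),T(605,235,.036),T(500,245,.036))
show("pad S",S(487,404,.036),S(577,472,.036),S(547,494,.036),S(456,430,.036))
show("feet S",S(545,526,0),S(455,460,0),S(571,507,0))
show("markS",S(170,118,.07),S(167,105,.09)); show("markT",T(64,236,.07))
show("pointerS",S(225,105,.07))
E
python3 - <<'E'
import sys;sys.path.insert(0,'.')
import os;os.chdir('.')
from h import *
im=get_image("side")[...,::-1][180:215,340:385]
im2=get_image("top")[...,::-1][150:215,295:345]
cv2.imwrite("pics/m.png",np.hstack([cv2.resize(im,(450,350),interpolation=cv2.INTER_CUBIC),cv2.resize(im2,(269,350),interpolation=cv2.INTER_CUBIC)]))
E
```

```text
bar T [0.6538 0.0274] [ 0.6807 -0.1026] ang of last-first 101.7
bar S [0.6469 0.0228] [ 0.6804 -0.1014] ang of last-first 105.1
ears T [0.6542 0.039 ] [ 0.6862 -0.1082] ang of last-first 102.3
ears S [0.6483 0.032 ] [ 0.6829 -0.1137] ang of last-first 103.4
jaw T [0.5871 0.0119] [ 0.6125 -0.1137] ang of last-first 101.4
jaw S [0.5767 0.0024] [ 0.6102 -0.1216] ang of last-first 105.1
handle T [ 0.5449 -0.0158] [ 0.5602 -0.108 ] ang of last-first 99.4
handle S [ 0.535  -0.0232] [ 0.5614 -0.117 ] ang of last-first 105.7
pad T [ 0.5831 -0.2957] [ 0.6011 -0.3853] [ 0.5682 -0.3851] [ 0.5548 -0.3022] ang of last-first 12.9
pad S [ 0.5842 -0.3047] [ 0.5984 -0.3807] [ 0.5696 -0.3869] [ 0.5518 -0.3148] ang of last-first 17.3
feet S [ 0.5763 -0.3841] [ 0.5591 -0.3101] [ 0.6015 -0.3789] ang of last-first -168.3
markS [0.5303 0.0316] [0.5227 0.0237] ang of last-first 46.1
markT [0.5319 0.0414] ang of last-first 
pointerS [0.5763 0.0267] ang of last-first
```

View pics/m.png

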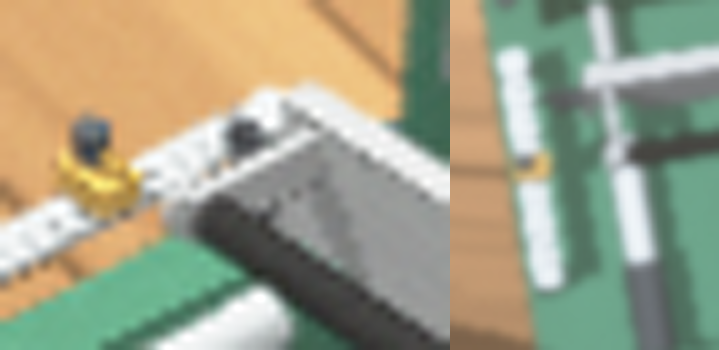

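The pad is at about (0.577, -0.3455) with yaw about 11.5°. The clamp's yaw is about 12.5°, with its bar near (0.666, -0.038). I'll move above the pad, closing direction across it.

Request:
jog_arm(
  series=[
    [0.0315,-0.0258,0,0,0,-6.45,0],
    [0.0315,-0.0258,0,0,0,-6.45,0],
    [0.0315,-0.0258,0,0,0,-6.45,0],
    [0.0315,-0.0258,0,0,0,-6.45,0],
    [0.0315,-0.0258,0,0,0,-6.45,0],
    [0.0315,-0.0258,0,0,0,-6.45,0],
    [0.0315,-0.0258,0,0,0,-6.45,0],
    [0.0315,-0.0258,0,0,0,-6.45,0],
    [0.0315,-0.0258,0,0,0,-6.45,0],
    [0.0315,-0.0258,0,0,0,-6.45,0],
  ],
)

```text
time_s: 1.13
eef_pos: [0.4512, 0.2994, 0.2315]
tcp_rot: [0.632, 0.775, 0.0, 0.0]
ft_force: [0.2, 0.3, 0.5]
grip_width: 0.0856
grip_force: 0.0
```

Request:
jog_arm(
  series=[
    [0.0071,-0.0359,0,0,0,0,60],
    [0.0071,-0.0359,0,0,0,0,60],
    [0.0071,-0.0359,0,0,0,0,60],
    [0.0071,-0.0359,0,0,0,0,60],
    [0.0071,-0.0359,0,0,0,0,60],
    [0.0071,-0.0359,0,0,0,0,60],
    [0.0071,-0.0359,0,0,0,0,60],
    [0.0071,-0.0359,0,0,0,0,60],
    [0.0071,-0.0359,0,0,0,0,60],
    [0.0071,-0.0359,0,0,0,0,60],
  ],
)

```text
time_s: 1.97
eef_pos: [0.5209, -0.0599, 0.2314]
tcp_rot: [0.63, 0.777, 0.0, 0.0]
ft_force: [-0.5, -0.1, -0.1]
grip_width: 0.0653
grip_force: 0.0
```

Request:
jog_arm(
  series=[
    [0.0071,-0.0359,0,0,0,0,60],
    [0.0071,-0.0359,0,0,0,0,60],
    [0.0071,-0.0359,0,0,0,0,60],
    [0.0071,-0.0359,0,0,0,0,60],
    [0.0071,-0.0359,0,0,0,0,60],
    [0.0071,-0.0359,0,0,0,0,60],
    [0.0071,-0.0359,0,0,0,0,60],
    [0.0071,-0.0359,0,0,0,0,60],
    [0,0,0,0,0,0,60],
  ],
)

```text
time_s: 2.72
eef_pos: [0.5788, -0.3529, 0.2306]
tcp_rot: [0.632, 0.775, -0.001, 0.002]
ft_force: [1.1, 0.4, -0.3]
grip_width: 0.0654
grip_force: 0.0
```

Request:
jog_arm(
  series=[
    [0,0,-0.037,0,0,0,60],
    [0,0,-0.037,0,0,0,60],
    [0,0,-0.037,0,0,0,60],
    [0,0,-0.037,0,0,0,60],
    [0,0,-0.022,0,0,0,60],
    [0,0,0,0,0,0,60],
    [0,0,0,0,0,0,60],
  ],
)

```text
time_s: 3.3
eef_pos: [0.5768, -0.3445, 0.0599]
tcp_rot: [0.63, 0.777, -0.0, -0.002]
ft_force: [0.4, 0.1, 0.5]
grip_width: 0.0652
grip_force: 0.0
```

Run:
```python
from h import *
s=sense();print(s["eef_pos"],s["ft_force"])
a=get_image("side")[...,::-1][225:325,400:500];b=get_image("top")[...,::-1][130:220,385:475]
cv2.imwrite("pics/g.png",np.hstack([cv2.resize(a,(400,400),interpolation=2),cv2.resize(b,(400,400),interpolation=2)]))
```

```text
[ 0.57679939 -0.34447071  0.05986769] [0.35635795 0.10750399 0.50119863]
```

View pics/g.png

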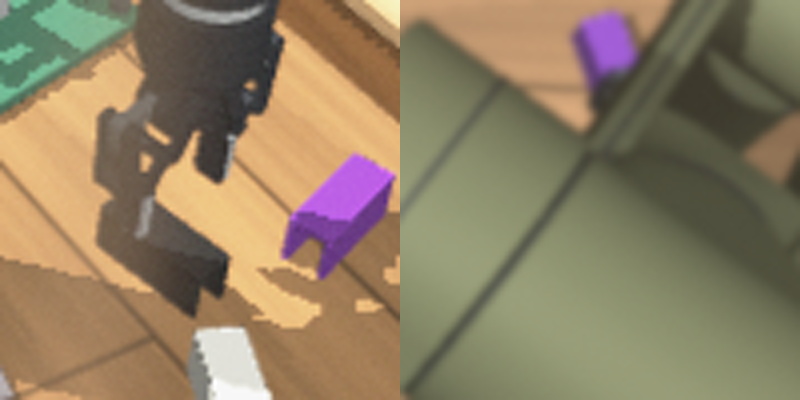

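Run:
```python
from h import *
p=sense()["eef_pos"]
print(proj("side",[p[0],p[1],.036]),"want 441,283.4")
T=lambda u,v,z:at("top",295+u/4.2,125+v/4.2,z)
print(T(570,138,.0),T(540,55,.0),T(635,275,.0),T(650,235,.036))
```

```text
[441.7 282.6] want 441,283.4
[ 0.6592 -0.3682  0.    ] [ 0.7302 -0.3433  0.    ] [ 0.5462 -0.4205 -0.    ] [ 0.5704 -0.4207  0.036 ]
```

Request:
jog_arm(
  series=[
    [0,0,-0.02,0,0,0,60],
    [0,0,-0.02,0,0,0,60],
    [0,0,-0.012,0,0,0,60],
    [0,0,0,0,0,0,60],
    [0,0,0,0,0,0,150],
    [0,0,0,0,0,0,190],
    [0,0,0,0,0,0,190],
    [0,0,0,0,0,0,190],
    [0,0,0,0,0,0,190],
    [0,0,0,0,0,0,190],
  ],
  squeeze=30,
)

```text
time_s: 4.23
eef_pos: [0.5791, -0.3461, 0.0112]
tcp_rot: [0.63, 0.777, 0.0, 0.002]
ft_force: [0.5, 0.5, 5.4]
grip_width: 0.0297
grip_force: 30.7
```

Request:
jog_arm(
  series=[
    [0,0,0.02,0,0,0,190],
    [0,0,0.035,0,0,0,190],
    [0,0,0.035,0,0,0,190],
    [0,0,0.035,0,0,0,190],
    [0,0,0.025,0,0,0,190],
    [0,0,0,0,0,0,190],
  ],
)

```text
time_s: 4.73
eef_pos: [0.5811, -0.3476, 0.1667]
tcp_rot: [0.63, 0.777, 0.0, 0.006]
ft_force: [0.3, -0.4, -0.1]
grip_width: 0.0297
grip_force: 30.0
```

Request:
jog_arm(
  series=[
    [0.0089,0.0307,0,0,0,0.1,190],
    [0.0089,0.0307,0,0,0,0.1,190],
    [0.0089,0.0307,0,0,0,0.1,190],
    [0.0089,0.0307,0,0,0,0.1,190],
    [0.0089,0.0307,0,0,0,0.1,190],
    [0.0089,0.0307,0,0,0,0.1,190],
    [0.0089,0.0307,0,0,0,0.1,190],
    [0.0089,0.0307,0,0,0,0.1,190],
    [0.0089,0.0307,0,0,0,0.1,190],
    [0.0089,0.0307,0,0,0,0.1,190],
  ],
)

```text
time_s: 5.57
eef_pos: [0.6662, -0.0367, 0.1585]
tcp_rot: [0.623, 0.782, -0.0, -0.001]
ft_force: [-0.2, -0.8, 0.2]
grip_width: 0.0296
grip_force: 29.9
```

Request:
jog_arm(
  series=[
    [0,0,0,0,0,0,190],
    [0,0,0,0,0,0,190],
    [0,0,0,0,0,0,190],
    [0,0,0,0,0,0,190],
  ],
)

```text
time_s: 5.9
eef_pos: [0.6661, -0.0393, 0.1589]
tcp_rot: [0.623, 0.782, -0.001, -0.0]
ft_force: [0.2, 0.4, 0.1]
grip_width: 0.0295
grip_force: 30.0
```

Run:
```python
from h import *
for i in range(3):
    s=sense();print(s["eef_pos"],s["tcp_rot"]);get_image("top")
im=get_image("side")[...,::-1][135:260,320:440];cv2.imwrite("pics/raw1.png",im)
cv2.imwrite("pics/p.png",cv2.resize(im,(576,600),interpolation=cv2.INTER_CUBIC))
```

```text
[ 0.66611681 -0.03928389  0.15886982] [ 6.23297617e-01  7.81984486e-01 -5.22955677e-04 -2.64647255e-04]
[ 0.66616946 -0.03954475  0.15898229] [ 6.23509192e-01  7.81815887e-01 -4.05720075e-04 -2.05204960e-04]
[ 0.6662449  -0.03962546  0.15911241] [ 6.23618585e-01  7.81728694e-01 -2.89783674e-04 -1.58230422e-04]
```

View pics/p.png

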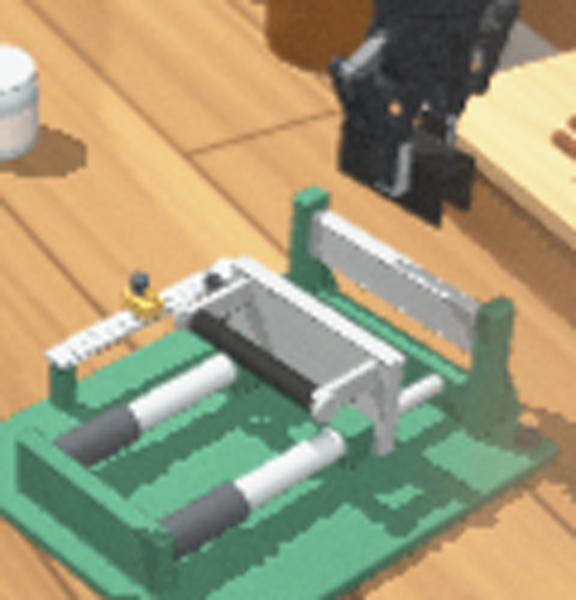

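The pad is held upright, with its front feet edge from (342,165) to (440,223) in the crop. The bar's top runs from (318,215) to (478,312). I'll rectify the bar-top and pad-foot profiles to measure the offset with sub-pixel accuracy.

```bash
cat > prof.py <<'E'
from h import *
def prof(img,n,c,yaw,z,ss,ts,sc=1,off=(0,0)):
    a=np.radians(yaw);ex=np.array([np.cos(a),np.sin(a)]);ey=np.array([-ex[1],ex[0]])
    P=[[proj(n,[*(np.array(c)+t*ex+s*ey),z]) for t in ts] for s in ss]
    P=((np.array(P)-off)*sc).astype(np.float32)
    return cv2.remap(img,P[...,0],P[...,1],cv2.INTER_LINEAR)
E
python3 - <<'E'
from prof import *
c=(.666,-.038);yaw=12.5;ts=np.arange(-20,21,2)/1000
g=cv2.cvtColor(get_image("side"),cv2.COLOR_RGB2GRAY);t=cv2.cvtColor(cv2.imread("pics/t0.png"),cv2.COLOR_BGR2GRAY)
print((ts*1000).astype(int).tolist())
for s in [-.05,-.03,-.01,.01,.03,.05]:
    print("side",s,prof(g,"side",c,yaw,.095,[s],ts)[0].tolist())
for s in [-.05,-.03,-.01,.01,.03,.05]:
    print("top",s,prof(t,"top",c,yaw,.095,[s],ts,1.25)[0].tolist())
ss=np.arange(-90,91,6)/1000
print("ears side",prof(g,"side",c,yaw,.100,ss,[0.]).ravel().tolist())
ts=np.arange(-30,1,2)/1000
for s in [-.03,-.01,.0,.01,.03]:
    print("pad",s,prof(g,"side",sense()["eef_pos"][:2],yaw,.150,[s],ts)[0].tolist())
E
```

```text
[-20, -18, -16, -14, -12, -10, -8, -6, -4, -2, 0, 2, 4, 6, 8, 10, 12, 14, 16, 18, 20]
side -0.05 [158, 158, 158, 158, 153, 145, 140, 150, 163, 169, 174, 182, 181, 181, 179, 178, 177, 177, 175, 173, 175]
side -0.03 [159, 159, 160, 160, 162, 168, 172, 180, 191, 182, 179, 186, 188, 185, 183, 181, 180, 179, 179, 178, 177]
side -0.01 [161, 161, 161, 161, 163, 172, 183, 201, 207, 188, 182, 190, 197, 195, 190, 183, 180, 181, 180, 180, 179]
side 0.01 [162, 161, 162, 163, 165, 173, 187, 224, 242, 242, 242, 243, 232, 211, 192, 184, 180, 182, 184, 183, 181]
side 0.03 [165, 165, 164, 163, 166, 173, 190, 224, 242, 242, 243, 244, 233, 212, 192, 183, 180, 182, 183, 184, 184]
side 0.05 [134, 134, 146, 158, 165, 176, 197, 228, 242, 243, 243, 244, 231, 211, 193, 185, 182, 181, 181, 182, 183]
top -0.05 [101, 105, 107, 107, 110, 116, 122, 136, 158, 183, 204, 220, 225, 221, 213, 198, 182, 170, 165, 162, 161]
top -0.03 [134, 133, 132, 127, 123, 121, 125, 141, 163, 189, 208, 221, 225, 220, 208, 193, 177, 169, 166, 164, 163]
top -0.01 [121, 128, 127, 122, 119, 118, 126, 142, 166, 195, 211, 223, 224, 218, 20
[... 250 characters left out ...]
4, 164, 164]
top 0.05 [124, 128, 128, 126, 124, 126, 136, 154, 181, 202, 221, 230, 229, 223, 212, 197, 184, 175, 171, 168, 167]
ears side [146, 110, 121, 116, 127, 161, 182, 177, 175, 182, 179, 175, 186, 194, 213, 211, 219, 220, 215, 213, 224, 219, 213, 217, 217, 188, 105, 112, 158, 159, 174]
pad -0.03 [176, 175, 176, 178, 159, 116, 84, 56, 47, 46, 47, 48, 58, 81, 91, 98]
pad -0.01 [178, 177, 176, 172, 148, 114, 73, 54, 41, 42, 44, 45, 43, 43, 44, 44]
pad 0.0 [180, 179, 172, 162, 138, 102, 82, 77, 94, 117, 124, 128, 132, 118, 102, 78]
pad 0.01 [181, 180, 179, 170, 152, 117, 82, 71, 72, 72, 61, 56, 54, 61, 78, 98]
pad 0.03 [186, 186, 184, 176, 152, 121, 80, 61, 51, 48, 46, 46, 47, 47, 48, 51]
```

Request:
jog_arm(
  series=[
    [0.003,0.0006,-0.02,0,0,0,190],
    [0,0,-0.015,0,0,0,190],
    [0,0,-0.009,0,0,0,190],
    [0,0,0,0,0,0,190],
    [0,0,0,0,0,0,190],
    [0,0,0,0,0,0,190],
  ],
)

```text
time_s: 6.65
eef_pos: [0.6703, -0.0379, 0.1161]
tcp_rot: [0.623, 0.782, 0.0, 0.001]
ft_force: [0.1, -0.6, 0.3]
grip_width: 0.0292
grip_force: 30.0
```

Run:
```python
from prof import *
p=np.mean([(get_image("side"),sense()["eef_pos"])[1] for i in range(4)],0);print(p)
im=get_image("side");cv2.imwrite("pics/raw2.png",im[...,::-1])
g=cv2.cvtColor(im,cv2.COLOR_RGB2GRAY)
c=(.666,-.038);ts=np.arange(-32,21,2)/1000
print((ts*1000).astype(int).tolist())
for z in (p[2]-.010,.095):
  for s in [-.06,-.055,-.045,-.03,-.015,.01,.03,.035,.045,.055,.06]: print(z,s,prof(g,"side",c,12.5,z,[s],ts)[0].tolist())
cv2.imwrite("pics/p2.png",cv2.resize(im[150:235,370:450,::-1],(564,600),interpolation=cv2.INTER_CUBIC))
```

```text
[ 0.67047079 -0.03778446  0.11641689]
[-32, -30, -28, -26, -24, -22, -20, -18, -16, -14, -12, -10, -8, -6, -4, -2, 0, 2, 4, 6, 8, 10, 12, 14, 16, 18, 20]
0.1064168895683117 -0.06 [134, 134, 134, 136, 136, 136, 138, 153, 164, 171, 175, 181, 179, 181, 179, 178, 178, 178, 177, 177, 177, 179, 181, 183, 185, 184, 182]
0.1064168895683117 -0.055 [134, 134, 134, 133, 134, 131, 141, 158, 166, 170, 169, 169, 179, 183, 181, 182, 181, 181, 179, 177, 177, 177, 180, 184, 185, 184, 182]
0.1064168895683117 -0.045 [135, 134, 132, 132, 132, 138, 148, 159, 166, 166, 168, 169, 172, 176, 180, 182, 181, 180, 178, 176, 176, 176, 178, 179, 180, 182, 182]
0.1064168895683117 -0.03 [137, 135, 132, 133, 134, 138, 141, 150, 142, 105, 72, 57, 50, 48, 48, 74, 108, 131, 157, 164, 148, 114, 85, 64, 57, 55, 57]
0.1064168895683117 -0.015 [137, 137, 137, 136, 136, 139, 151, 148, 132, 96, 66, 53, 47, 44, 44, 46, 48, 48, 47, 46, 44, 45, 45, 46, 49, 50, 49]
0.1064168895683117 0.01 [164, 165, 161, 152, 144, 142, 155, 165, 156, 121, 91, 84, 82, 74, 64, 58, 55, 55, 88, 117, 128, 145, 127, 108, 90, 68, 58]
0.1064168895683117 
[... 1573 characters left out ...]
, 88, 71, 49]
0.095 0.03 [162, 168, 166, 164, 164, 165, 165, 165, 165, 165, 168, 175, 185, 205, 178, 127, 85, 61, 48, 48, 51, 56, 56, 54, 53, 53, 52]
0.095 0.035 [145, 157, 162, 164, 164, 163, 163, 165, 166, 167, 168, 173, 189, 193, 178, 131, 94, 66, 50, 47, 47, 51, 55, 54, 52, 52, 49]
0.095 0.045 [118, 128, 134, 138, 139, 144, 155, 161, 163, 165, 162, 166, 195, 209, 184, 135, 91, 61, 53, 47, 47, 47, 46, 46, 46, 47, 50]
0.095 0.055 [102, 99, 99, 100, 105, 111, 119, 130, 136, 139, 148, 171, 194, 219, 237, 242, 224, 183, 134, 84, 48, 48, 49, 49, 49, 49, 50]
0.095 0.06 [136, 117, 104, 100, 98, 99, 100, 105, 111, 124, 136, 143, 154, 195, 235, 240, 240, 235, 226, 178, 125, 95, 64, 54, 50, 48, 48]
```

View pics/p2.png

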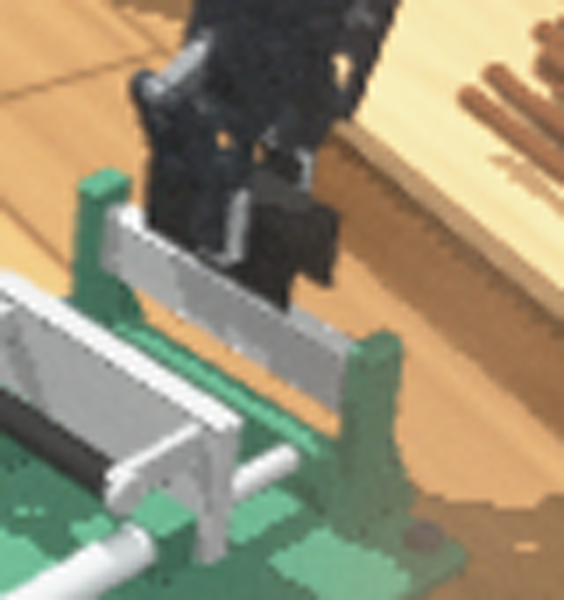

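The pad sits about 1–2 mm too far back relative to the bar. I'll shift it slightly and descend gently while watching the force.

Request:
jog_arm(
  series=[
    [-0.0012,-0.0003,0,0,0,0,190],
    [0,0,-0.004,0,0,0,190],
    [0,0,-0.004,0,0,0,190],
    [0,0,-0.003,0,0,0,190],
    [0,0,-0.003,0,0,0,190],
    [0,0,0,0,0,0,190],
  ],
)

```text
time_s: 7.4
eef_pos: [0.6678, -0.0379, 0.1001]
tcp_rot: [0.623, 0.782, -0.001, -0.001]
ft_force: [0.3, 0.3, -1.1]
grip_width: 0.0295
grip_force: 30.0
```

Request:
jog_arm(
  series=[
    [0,0,-0.003,0,0,0,190],
    [0,0,-0.003,0,0,0,190],
    [0,0,0,0,0,0,190],
  ],
)

```text
time_s: 7.65
eef_pos: [0.6681, -0.0379, 0.0945]
tcp_rot: [0.623, 0.782, -0.0, -0.001]
ft_force: [-0.3, 0.1, -0.7]
grip_width: 0.0293
grip_force: 30.0
```

There is no contact with the feet already below the bar top, so it is astride. I'll keep going down to seating.

Request:
jog_arm(
  series=[
    [0,0,-0.005,0,0,0,190],
    [0,0,-0.005,0,0,0,190],
    [0,0,-0.005,0,0,0,190],
    [0,0,-0.002,0,0,0,190],
    [0,0,0,0,0,0,190],
  ],
)

```text
time_s: 8.07
eef_pos: [0.6678, -0.0379, 0.0772]
tcp_rot: [0.623, 0.782, -0.0, -0.001]
ft_force: [-0.1, 0.0, -0.9]
grip_width: 0.0292
grip_force: 30.0
```

Request:
jog_arm(
  series=[
    [0,0,-0.002,0,0,0,190],
    [0,0,-0.001,0,0,0,190],
    [0,0,0,0,0,0,190],
    [0,0,0,0,0,0,190],
  ],
)

```text
time_s: 8.4
eef_pos: [0.6688, -0.038, 0.0762]
tcp_rot: [0.623, 0.782, 0.0, 0.0]
ft_force: [-1.6, 0.3, 4.3]
grip_width: 0.0295
grip_force: 30.5
```

The pad seats with 4 N of contact force. I'll release it and rise.

Request:
jog_arm(
  series=[
    [0,0,0,0,0,0,110],
    [0,0,0,0,0,0,110],
    [0,0,0,0,0,0,110],
    [0,0,0,0,0,0,110],
    [0,0,0.02,0,0,0,110],
    [0,0,0.035,0,0,0,110],
    [0,0,0.035,0,0,0,110],
    [0,0,0.03,0,0,0,110],
    [0,0,0,0,0,0,110],
  ],
)

```text
time_s: 9.15
eef_pos: [0.673, -0.0385, 0.203]
tcp_rot: [0.623, 0.782, 0.004, 0.006]
ft_force: [0.8, 0.6, 0.0]
grip_width: 0.049
grip_force: 0.0
```

Run:
```python
from prof import *
im=get_image("side");cv2.imwrite("pics/raw3.png",im[...,::-1]);print(sense()["eef_pos"])
cv2.imwrite("pics/p3.png",cv2.resize(im[160:260,330:450,::-1],(720,600),interpolation=cv2.INTER_CUBIC))
```

```text
[ 0.67146334 -0.03829502  0.19990989]
```

View pics/p3.png

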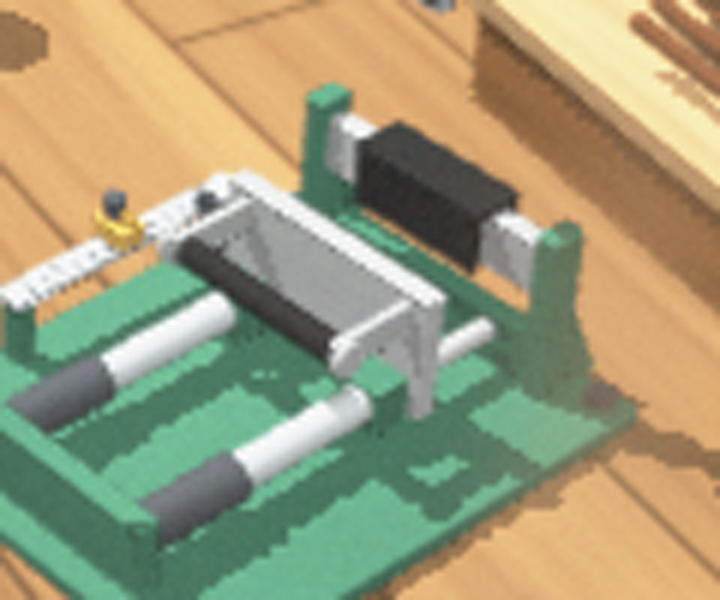

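The pad hangs fully down on the bar, between the ears: top face (437,163), ears (325,100) and (560,240). Next I'll measure the handle's place relative to the bar.

Run:
```python
from prof import *
c=np.array((.666,-.038));a=np.radians(12.5);c=c-.117*np.array([np.cos(a),np.sin(a)])
ts=np.arange(-22,23,2)/1000;print((ts*1000).astype(int).tolist())
g=cv2.cvtColor(cv2.imread("pics/raw3.png"),cv2.COLOR_BGR2GRAY);t=cv2.cvtColor(cv2.imread("pics/t0.png"),cv2.COLOR_BGR2GRAY)
for z in(.08,):
  for s in [-.03,0,.03]:
    print("side",s,prof(g,"side",c,12.5,z,[s],ts)[0].tolist()); print("top",s,prof(t,"top",c,12.5,z,[s],ts,1.25)[0].tolist())
ss=np.arange(-70,71,5)/1000
print("side y",prof(g,"side",c,12.5,.08,ss,[0.]).ravel().tolist());print("top y",prof(t,"top",c,12.5,.08,ss,[0.]).ravel().tolist())
```

```text
[-22, -20, -18, -16, -14, -12, -10, -8, -6, -4, -2, 0, 2, 4, 6, 8, 10, 12, 14, 16, 18, 20, 22]
side -0.03 [108, 106, 105, 98, 83, 65, 55, 56, 60, 66, 69, 71, 71, 69, 80, 112, 141, 158, 162, 162, 162, 163, 163]
top -0.03 [222, 221, 220, 220, 220, 217, 201, 176, 142, 110, 88, 75, 70, 76, 89, 105, 125, 135, 140, 144, 144, 142, 141]
side 0 [201, 197, 158, 121, 94, 63, 58, 57, 59, 63, 67, 69, 70, 72, 76, 96, 121, 137, 152, 158, 159, 160, 161]
top 0 [145, 145, 145, 145, 143, 139, 131, 118, 101, 84, 74, 71, 72, 76, 89, 105, 122, 137, 142, 143, 143, 143, 141]
side 0.03 [163, 163, 161, 152, 135, 99, 73, 58, 59, 63, 67, 70, 71, 70, 85, 119, 143, 156, 160, 160, 157, 149, 139]
top 0.03 [116, 115, 117, 119, 119, 116, 110, 99, 87, 77, 71, 69, 71, 74, 79, 88, 96, 103, 106, 104, 103, 103, 102]
side y [157, 154, 152, 190, 223, 157, 73, 72, 71, 71, 71, 69, 71, 70, 69, 73, 70, 70, 69, 71, 70, 69, 67, 70, 69, 127, 220, 225, 237]
top y [172, 172, 172, 170, 170, 168, 166, 162, 159, 155, 151, 149, 148, 149, 151, 155, 159, 163, 168, 174, 178, 183, 185, 187, 188, 189, 190, 189, 189]
```

Request:
jog_arm(
  series=[
    [-0.0293,-0.0052,0,0,0,0,135],
    [-0.0293,-0.0052,0,0,0,0,135],
    [-0.0293,-0.0052,0,0,0,0,135],
    [-0.0293,-0.0052,0,0,0,0,135],
    [0,0,0,0,0,0,135],
    [0,0,-0.03,0,0,0,135],
    [0,0,-0.03,0,0,0,135],
    [0,0,-0.02,0,0,0,135],
    [0,0,0,0,0,0,135],
    [0,0,0,0,0,0,135],
  ],
)

```text
time_s: 10.03
eef_pos: [0.5499, -0.0584, 0.1135]
tcp_rot: [0.623, 0.782, -0.001, -0.002]
ft_force: [-1.0, -0.7, -0.1]
grip_width: 0.0403
grip_force: 0.0
```

Request:
jog_arm(
  series=[
    [0,0,-0.012,0,0,0,135],
    [0,0,-0.012,0,0,0,135],
    [0,0,-0.005,0,0,0,135],
    [0,0,0,0,0,0,135],
  ],
)

```text
time_s: 10.37
eef_pos: [0.5514, -0.0587, 0.0862]
tcp_rot: [0.623, 0.782, -0.0, -0.0]
ft_force: [-0.4, 0.5, 0.2]
grip_width: 0.0403
grip_force: 0.0
```

No contact. I'll lower the last 24 mm and close on the handle.

Request:
jog_arm(
  series=[
    [0,0,-0.01,0,0,0,135],
    [0,0,-0.008,0,0,0,135],
    [0,0,-0.006,0,0,0,135],
    [0,0,0,0,0,0,135],
    [0,0,0,0,0,0,200],
    [0,0,0,0,0,0,240],
    [0,0,0,0,0,0,240],
    [0,0,0,0,0,0,240],
    [0,0,0,0,0,0,240],
    [0,0,0,0,0,0,240],
  ],
  squeeze=60,
)

```text
time_s: 11.2
eef_pos: [0.5517, -0.0587, 0.0626]
tcp_rot: [0.623, 0.782, 0.0, 0.0]
ft_force: [1.4, 0.4, -0.5]
grip_width: 0.014
grip_force: 58.6
```

Run:
```python
from prof import *
im=get_image("side");cv2.imwrite("pics/raw4.png",im[...,::-1])
# rectified marker/pointer search: lines along clamp x at z=.07, several y offsets
g=cv2.imread("pics/raw3.png");hsv=cv2.cvtColor(g,cv2.COLOR_BGR2HSV)
m=cv2.inRange(hsv[170:215,330:375],(15,120,60),(35,255,255));n,_,st,ce=cv2.connectedComponentsWithStats(m)
i=1+np.argmax(st[1:,4]);print("brass",st[i],ce[i]+[330,170])
gg=cv2.cvtColor(g,cv2.COLOR_BGR2GRAY)[186:210,344:372];print(gg)
```

```text
brass [  0   0  33  36 556] [341.39568345 186.63848921]
[[187 189 187 185 188 189 189 189 188 187 190 190 190 188 188 189 192 195
  199 203 204 203 204 205 206 206 209 206]
 [189 191 187 188 189 188 190 189 188 189 187 189 192 187 189 187 191 193
  196 198 201 205 201 203 205 205 210 209]
 [188 189 190 188 188 188 189 191 189 190 189 188 188 190 189 189 187 190
  193 198 200 209 219 215 211 210 228 223]
 [182 187 186 188 189 187 186 188 189 189 189 190 190 190 190 187 189 190
  190 193 202 233 247 245 237 240 241 241]
 [179 181 187 188 187 188 189 187 193 191 189 189 187 187 189 189 187 190
  191 193 228 245 246 246 192 219 239 242]
 [179 176 177 177 162 169 180 188 187 190 190 191 188 187 188 190 195 210
  204 191 220 242 246 246 199 160 177 240]
 [185 179 178 146 131 126 125 178 188 188 189 190 191 190 192 209 233 245
  215 124 108 127 240 242 191 166 174 144]
 [188 185 182 119 114 118 103 178 188 187 187 189 196 208 233 245 246 246
  163  83  87 106 150 172 178 209 235 205]
 [191 188 188 117  77  83  90 176 189 189 192 203 231 245 246 238 229 244
  186  97  79  88 133 177 234 231 
[... 1064 characters left out ...]
241 214 169 169 185 187 191 191 191 192 166 173 163 163 156 138 100  66
   55  59  60  66  71  73  70  83 144 160]
 [165 146 141 168 180 188 188 190 180 178 164 157 160 161 162 164 164 122
   74  59  55  64  69  70  71  73  69 120]
 [131 158 137 141 168 183 189 178 165 160 161 162 165 162 163 164 161 162
  143 102  63  52  62  62  68  71  71  69]
 [183 186 166 131 149 165 171 161 160 162 164 162 164 162 163 164 164 163
  158 157 100  57  54  58  64  67  72  70]
 [183 184 185 165 167 161 160 160 162 164 162 162 163 163 163 163 158 156
  118 105 113 134 115  70  53  62  64  70]
 [181 166 165 164 160 162 164 161 162 163 161 164 162 164 159 158 122 105
  118 147 195 244 240 154  67  53  60  63]]
```

The grip is firm. From both cameras the marker lies about 44 mm in front of the pointer's rest. I'll pull 40 mm along clamp -x first, then look.

Request:
jog_arm(
  series=[
    [-0.0049,-0.0011,0,0,0,0,240],
    [-0.0049,-0.0011,0,0,0,0,240],
    [-0.0049,-0.0011,0,0,0,0,240],
    [-0.0049,-0.0011,0,0,0,0,240],
    [-0.0049,-0.0011,0,0,0,0,240],
    [-0.0049,-0.0011,0,0,0,0,240],
    [-0.0049,-0.0011,0,0,0,0,240],
    [-0.0049,-0.0011,0,0,0,0,240],
    [0,0,0,0,0,0,240],
    [0,0,0,0,0,0,240],
  ],
)

```text
time_s: 12.08
eef_pos: [0.5147, -0.0671, 0.0626]
tcp_rot: [0.623, 0.782, 0.002, 0.002]
ft_force: [7.6, 4.7, -4.8]
grip_width: 0.0141
grip_force: 59.0
```

Run:
```python
from prof import *
p=np.mean([(get_image("top"),sense()["eef_pos"])[1] for i in range(4)],0);s=sense();print(p,s["ft_force"],s["grip_width"],s["grip_force"])
a=get_image("side")[...,::-1];cv2.imwrite("pics/raw5.png",a);b=get_image("top")[...,::-1];cv2.imwrite("pics/raw5t.png",b)
A=cv2.resize(a[170:225,325:385],(528,484),interpolation=cv2.INTER_CUBIC)
B=cv2.resize(cv2.imread("pics/raw3.png")[175:215,335:375],(264,264),interpolation=cv2.INTER_CUBIC)
C=cv2.resize(b[155:205,295:355],(264,220),interpolation=cv2.INTER_CUBIC)
cv2.imwrite("pics/f.png",np.hstack([A,np.vstack([B,C])]))
```

```text
[ 0.51497183 -0.06707318  0.06260767] [ 5.96659142  2.77439821 -5.34122545] 0.014374253394529907 59.05222713947296
```

View pics/f.png

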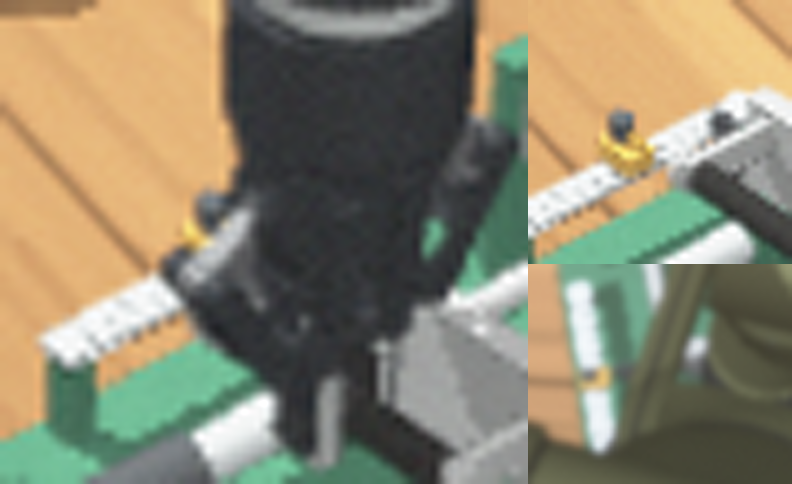

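In the last allowed picture the fingers hold the handle. The brass marker is at (195,230), and the gripper hides the pointer in the side view. The top inset shows brass at (598,380) with a dark arm beside it. I'll work numerically from here.

Run:
```python
from prof import *
a=np.radians(12.5);ex=np.array([np.cos(a),np.sin(a)]);ey=np.array([-ex[1],ex[0]])
bs=np.array([.666,-.038])-.0005*ex; bt=np.array([.666,-.038])+.003*ex
cl=lambda n,u,v,z:((lambda d:(round(1000*d@ex,1),round(1000*d@ey,1)))(at(n,u,v,z)[:2]-(bs if n=="side" else bt)))
def brass(im,x0,y0,x1,y1,tag,sc=1):
    h=cv2.cvtColor(im,cv2.COLOR_BGR2HSV)[y0:y1,x0:x1]
    m=cv2.inRange(h,(19,130,120),(32,255,255));ys,xs=np.nonzero(m);print(tag,len(xs),xs.mean()+x0,ys.mean()+y0)
    return xs+x0,ys+y0
r3=cv2.imread("pics/raw3.png");r5=cv2.imread("pics/raw5t.png")
xs,ys=brass(r3,342,188,358,204,"side");print(sorted(zip(ys.tolist(),xs.tolist())))
xs2,ys2=brass(r5,300,172,318,190,"top");print(sorted(zip(ys2.tolist(),xs2.tolist())))
for z in(.06,.07): print(z,"brass side",cl("side",xs.mean(),ys.mean(),z),"top",cl("top",xs2.mean(),ys2.mean(),z))
print("pointer side tip",cl("side",364,192.5,.07),cl("side",364,193.5,.07),"knob",cl("side",348.7,193.5,.085))
t=cv2.cvtColor(cv2.imread("pics/t0.png"),cv2.COLOR_BGR2GRAY);g=cv2.cvtColor(r5,cv2.COLOR_BGR2GRAY)
ts=np.arange(-134,-50,4)/1000;print((ts*1000).astype(int).tolist())
for s in(.075,.08,.085,.09,.095,.1,.105):
    print("t0",s,prof(t,"top",bt,12.5,.07,[s],ts,1.25)[0].tolist());print("t5",s,prof(g,"top",bt,12.5,.07,[s],ts)[0].tolist())
    print("s3",s,prof(cv2.cvtColor(r3,6),"side",bs,12.5,.07,[s],ts)[0].tolist())
```

```text
side 31 349.83870967741933 197.67741935483872
[(195, 350), (195, 351), (196, 346), (196, 347), (196, 350), (196, 351), (196, 352), (197, 346), (197, 347), (197, 348), (197, 349), (197, 350), (197, 351), (197, 352), (197, 353), (198, 346), (198, 347), (198, 348), (198, 351), (198, 352), (198, 353), (199, 348), (199, 349), (199, 350), (199, 351), (199, 352), (199, 353), (200, 349), (200, 350), (200, 351), (200, 352)]
top 0 nan nan
[]
0.06 brass side (np.float64(-112.9), np.float64(101.1)) top (np.float64(nan), np.float64(nan))
0.07 brass side (np.float64(-122.0), np.float64(91.2)) top (np.float64(nan), np.float64(nan))
pointer side tip (np.float64(-73.1), np.float64(83.5)) (np.float64(-76.4), np.float64(79.8)) knob (np.float64(-124.7), np.float64(93.6))
[-134, -130, -126, -122, -118, -114, -110, -106, -102, -98, -94, -90, -86, -82, -78, -74, -70, -66, -62, -58, -54]
t0 0.075 [128, 131, 128, 114, 104, 103, 108, 120, 129, 132, 130, 130, 126, 109, 103, 104, 117, 130, 131, 130, 132]
t5 0.075 [82, 82, 86, 93, 101, 103, 106, 115, 124, 129, 131, 135, 139, 139, 137, 134, 135, 138, 138, 137, 13
[... 1581 characters left out ...]
t5 0.1 [198, 202, 189, 179, 184, 189, 189, 188, 190, 183, 187, 197, 192, 190, 183, 187, 200, 196, 185, 166, 165]
s3 0.1 [180, 165, 183, 168, 108, 145, 174, 187, 188, 188, 189, 191, 189, 188, 190, 188, 190, 190, 195, 200, 207]
t0 0.105 [234, 231, 211, 191, 182, 166, 167, 200, 229, 227, 234, 236, 230, 231, 227, 231, 235, 228, 228, 227, 229]
t5 0.105 [237, 237, 220, 198, 190, 175, 174, 205, 230, 231, 234, 238, 233, 235, 232, 233, 237, 231, 232, 230, 229]
s3 0.105 [189, 182, 198, 178, 99, 81, 89, 162, 186, 188, 189, 190, 188, 187, 189, 188, 188, 190, 193, 197, 201]<stdin>:7: RuntimeWarning: Mean of empty slice.
  ret = ret.dtype.type(ret / rcount)
<stdin>:12: RuntimeWarning: Mean of empty slice.
```

Run:
```python
from prof import *
a=np.radians(12.5);ex=np.array([np.cos(a),np.sin(a)]);ey=np.array([-ex[1],ex[0]])
bs=np.array([.666,-.038])-.0005*ex; bt=np.array([.666,-.038])+.003*ex
for x in(-.105,-.11,-.115,-.12,-.125): print(x,[proj("side",[*(bs+x*ex+y*ey),z]).tolist() for y,z in((.0865,.07),(.0865,.055),(.1,.06))])
r3=cv2.imread("pics/raw3.png").astype(int)
print("side R-B rows192-203 cols 344-357");print((r3[...,2]-r3[...,0])[192:204,344:358]);print("R");print(r3[192:204,344:358,2])
ts=np.arange(-134,-98,3)/1000;print((ts*1000).astype(int).tolist())
for nm,f,sc in(("t0","pics/t0.png",1.25),("t5","pics/raw5t.png",1)):
  im=cv2.imread(f)
  for s in(.08,.085,.09,.095,.1,.105):
    q=prof(im,"top",bt,12.5,.07,[s],ts,sc)[0].astype(int);print(nm,s,"R-G",(q[:,2]-q[:,1]).tolist(),"G-B",(q[:,1]-q[:,0]).tolist())
```

```text
-0.105 [[355.3, 196.2], [355.1, 200.3], [352.1, 196.8]]
-0.11 [[354.0, 196.8], [353.9, 200.9], [350.8, 197.5]]
-0.115 [[352.7, 197.5], [352.6, 201.6], [349.6, 198.1]]
-0.12 [[351.4, 198.2], [351.3, 202.3], [348.3, 198.8]]
-0.125 [[350.2, 198.8], [350.0, 202.9], [347.0, 199.4]]
side R-B rows192-203 cols 344-357
[[105 106 105  40  -3  -9 -11  96 109 107 107 108 106 105]
 [108 108 106  35  -9 -11  -6 100 109 109 107 108  95  62]
 [108 108 111  43  -6  -6  16 102 107 109  97  77  27   0]
 [109 109 118  71   1  -1  97 119 110  89  27   0  -1  -3]
 [108 110 130 116  67  43 100 130 126  21   0  -1  -1  -3]
 [109 113 112 132 125 132 125 119 108 130  39  -6  -2  -1]
 [107 109 107 110 108 123 119 130 120 102   6  -1  -4  -2]
 [ 98  68  53  89 112 112 127 111 104  96  11   0  -2  -2]
 [ 28   0  -1  21  81 101 107  97  94  56  16  50  30   6]
 [ -1  -2  -2  -3   6  59  87  60  32  58  96 107  22   1]
 [ -4  -7  -2  -2  -5   0  14  57  99 107 107 103  48   5]
 [ -2  -4  -6   1   8  56 100 107 106 105 107 101  48  -5]]
R
[[226 221 219 162 129 121 120 217 229 229 229 230 230 229]
 [228 226 222 134 
[... 1441 characters left out ...]
8 R-G [-1, -1, -2, -3, -3, -2, -2, -3, -8, -19, -28, -34] G-B [21, 21, 21, 21, 21, 19, 15, 10, 8, 13, 16, 18]
t5 0.085 R-G [-5, -7, -11, -14, -14, -9, -6, -5, -10, -18, -26, -32] G-B [21, 20, 20, 18, 16, 10, 6, 3, 5, 9, 13, 18]
t5 0.09 R-G [-22, -26, -31, -33, -32, -24, -17, -11, -13, -22, -32, -37] G-B [20, 19, 19, 19, 19, 16, 12, 8, 7, 13, 18, 21]
t5 0.095 R-G [-41, -43, -44, -40, -30, -18, -5, 0, -3, -15, -34, -43] G-B [20, 20, 22, 23, 27, 31, 35, 34, 32, 28, 25, 23]
t5 0.1 R-G [-30, -29, -28, -16, 2, 20, 27, 28, 23, 7, -16, -28] G-B [9, 9, 12, 21, 38, 56, 64, 64, 58, 38, 19, 12]
t5 0.105 R-G [-8, -7, -6, 2, 16, 30, 31, 28, 21, 7, -3, -7] G-B [-3, -3, 0, 12, 37, 59, 62, 51, 38, 16, 4, -2]
```

Pointer now at about -112.5 and marker at about -114.7 in clamp x (top view); the side view gives 2–3 mm still to go. I'll pull 2.5 mm more.

Request:
jog_arm(
  series=[
    [-0.0012,-0.0003,0,0,0,0,240],
    [-0.0012,-0.0003,0,0,0,0,240],
    [0,0,0,0,0,0,240],
    [0,0,0,0,0,0,240],
    [0,0,0,0,0,0,240],
    [0,0,0,0,0,0,240],
    [0,0,0,0,0,0,240],
    [0,0,0,0,0,0,240],
    [0,0,0,0,0,0,240],
  ],
)

```text
time_s: 13.13
eef_pos: [0.5128, -0.0675, 0.0626]
tcp_rot: [0.623, 0.782, 0.002, 0.002]
ft_force: [7.8, 3.7, -6.1]
grip_width: 0.0143
grip_force: 59.0
```

Run:
```python
from prof import *
a=np.radians(12.5);ex=np.array([np.cos(a),np.sin(a)]);ey=np.array([-ex[1],ex[0]])
bt=np.array([.666,-.038])+.003*ex
im=get_image("top")[...,::-1].copy();old=cv2.imread("pics/raw5t.png");s_=cv2.cvtColor(get_image("side"),7)
ts=np.arange(-134,-98,2)/1000;print((ts*1000).astype(int).tolist())
for nm,q0 in(("old",old),("new",im)):
  for s in(.083,.0865,.09,.1):
    q=prof(q0,"top",bt,12.5,.07,[s],ts)[0].astype(int);print(nm,s,"G-B",(q[:,1]-q[:,0]).tolist())
# jaw plate travel in the side view: top edge profile at z=.095, rest (raw3) vs now
r3=cv2.cvtColor(cv2.imread("pics/raw3.png"),6);c=np.array([.666,-.038])-.073*ex;ts=np.arange(-50,16,3)/1000
print((ts*1000).astype(int).tolist())
for s in(-.05,-.055,-.06):
  print("rest",prof(r3,"side",c,12.5,.095,[s],ts)[0].tolist());print("now ",prof(s_,"side",c,12.5,.095,[s],ts)[0].tolist())
S=sense();print(S["eef_pos"],S["ft_force"],S["grip_force"],S["time_s"])
```

```text
[-134, -132, -130, -128, -126, -124, -122, -120, -118, -116, -114, -112, -110, -108, -106, -104, -102, -100]
old 0.083 G-B [21, 21, 21, 21, 21, 20, 17, 16, 12, 7, 5, 4, 4, 8, 11, 14, 17, 19]
old 0.0865 G-B [21, 20, 19, 19, 19, 18, 16, 13, 9, 6, 4, 2, 5, 7, 10, 14, 17, 19]
old 0.09 G-B [20, 20, 19, 19, 20, 20, 19, 17, 15, 12, 10, 6, 7, 10, 14, 18, 20, 20]
old 0.1 G-B [9, 9, 10, 12, 17, 25, 38, 50, 59, 64, 65, 63, 58, 45, 31, 19, 13, 9]
new 0.083 G-B [21, 21, 20, 20, 20, 18, 14, 10, 6, 2, 3, 4, 6, 11, 14, 17, 18, 19]
new 0.0865 G-B [20, 19, 19, 18, 18, 16, 13, 8, 5, 1, 1, 3, 6, 10, 15, 17, 18, 19]
new 0.09 G-B [20, 20, 20, 19, 20, 18, 17, 14, 11, 8, 7, 7, 10, 14, 18, 20, 20, 20]
new 0.1 G-B [9, 9, 10, 12, 17, 25, 38, 51, 60, 64, 65, 63, 58, 45, 33, 20, 14, 9]
[-50, -47, -44, -41, -38, -35, -32, -29, -26, -23, -20, -17, -14, -11, -8, -5, -2, 1, 4, 7, 10, 13]
rest [114, 153, 163, 161, 162, 160, 160, 161, 164, 162, 162, 165, 164, 164, 158, 195, 238, 242, 238, 204, 128, 103]
now  [138, 139, 166, 179, 179, 177, 150, 151, 154, 157, 150, 134, 120, 100, 94, 96, 97, 96, 88, 84, 89, 102]
rest [153, 183, 183, 186, 182, 175, 183, 178, 188, 182, 183, 189, 189, 188, 173, 206, 237, 242, 244, 194, 126, 102]
now  [143, 144, 163, 175, 175, 174, 159, 158, 161, 160, 162, 153, 122, 98, 93, 96, 97, 94, 87, 83, 88, 99]
rest [236, 229, 232, 221, 225, 223, 220, 223, 213, 227, 222, 229, 217, 204, 179, 199, 242, 242, 238, 197, 115, 102]
now  [156, 144, 170, 178, 177, 172, 165, 161, 161, 163, 164, 162, 134, 108, 95, 97, 97, 96, 88, 84, 91, 102]
[ 0.51280913 -0.06756369  0.06258415] [ 6.64745444  3.92729121 -5.33461778] 58.9884227514267 13.2333
```

The jaw has travelled about 40.5 mm. The pointer is at about -114.5 and the marker at about -114.5, steady, so I'll hand it in.

```bash
python3 -c "
from plant import *
print(finish_job())"
```

```text
the job is handed in; nothing more can be done
None
```

The job is handed in: the pad hangs fully down on the back bar between the ears, and the gripper holds the handle with the pointer level with the marker to within about 2 mm, by my measurement from the images (the judge's result was not shown).

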